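Collar on the jig, scroll bracket held level above it

ROBOT

A 6-joint arm with a two-finger parallel gripper is mounted at the origin on the work surface. World frame = base frame: x ahead of the robot, y to its left, z up, the work surface at z = 0. Lengths are in mm, angles in rad, forces in N, time in s.
With the tool pointing down it reaches from about 275 to 750 mm from the base axis. Payload 10.2 kg.
Tool frame: the origin (TCP) lies midway between the tips of the shut fingers; the grasp point (between the pads) lies 19 mm behind it; z points along the fingers, y is the line along which they close (so a half turn about z gives the same grasp; the last joint's range is limited). The gripper opens to 85 mm and grips with 20 to 120 N. Pads are 22 mm wide; open, the fingers measure 114 mm over their backs; the gripper's body (76 mm by 85 mm) begins 54 mm behind the grasp point. The pads swing forward as they close: fully open they stand 13 mm farther back than shut.
Start: joints at [-1.411, 0.313, 1.498, -0, 1.331, -0.223], TCP at [196.085, -487.013, 209.994] pointing down, gripper open.
Joint ranges: [-2.94, 2.94], [-0.97, 2.17], [0.19, 2.56], [-1.23, 4.37], [0.02, 3.11], [-2.88, 2.88]. Speed limits (rad/s): [2.39, 2.39, 3.01, 3.14, 3.14, 3.14].

INTERFACE

Orientations are given as a unit quaternion [w, x, y, z].
In Python, from rig import ctrl gives the robot as it stands.
- The arm moves only by the tool send_rows, never from a script. Its argument "targets" is a list of rows, each an object with "offset": the shift along the world's x, y, z in cm, a list of three; "spin": the turn about the world's z in rad. A call has 1 to 8 rows; each row is the pose to reach, as a shift and turn from the pose commanded when the call began; what a row does not reach only later rows make up. A row lasts 1/12 s, in which the tool goes at most 41.7 mm and 7.16 degrees, less where a joint would pass 70% of its speed; a pose out of reach is approached as far as the arm can. A call with a gripper value outside its range is refused whole. "grip" is the opening, from 0 (shut) to 1 (fully open), set as the call begins (left out, the last holds). The fingers move at their own pace and stop on an object; "squeeze" is the grip in N (left out, the last holds). Time passes only in rows, so rows that repeat a pose let the fingers close. It gives the time, the measured TCP pose, the force, the opening and the grip force at its end, in the units of the state.
- ctrl.sense(): the state, without advancing time (a new reading comes with each control period).
- ctrl.capture(name): name is "scene" or "top"; returns (picture, depth): 384x512x3 uint8, red, green, blue; 384x512 float32, mm along the optical axis (not along the pixel's ray), 0 where there is no reading.
- ctrl.calibration(name): a dict with "fx", "fy", "cx", "cy" (pixels), "view" (4x4, takes a point from world to camera coordinates). Camera axes: x right, y down, z forward; pixel columns grow to the right and rows downward; lengths in mm; the calibration is good to about 2 mm. A picture is of the moment at which its call begins. calibration takes no time and is no camera call.
- ctrl.finish_job(): hands the job in; it is judged then, once.
Trained networks look in the newest picture that a camera, given by its name, has taken for a name from the list of things; names that differ only in an ending like _2 or _b are one class to them, and where a whole thing is asked for, a point or a joint stands for the part that bears it (a point fixed in the world has none). Each returns a list of dicts, best first, with "conf" (0 to 1); they miss things now and then, are a little off and sometimes report something else, mostly with a low value. They report only what shows in the picture. A call takes as long as a camera call. They do not tell look-alikes from the thing itself.
- ctrl.search_frame(camera, query): "box" ([left, top, right, bottom] in pixels, round what is visible of it).
- ctrl.place_of(camera, query): "uv" ([column, row] in pixels: a listed point, or the origin of a listed thing).
The state is a dict: "time_s": time; "joints": joint angles; "dq": joint speeds; "tau": joint torques, N m; "eef_pos": TCP position; "ee_rot": TCP orientation; "force": force on the tool from outside, world axes, zero at the start; "wrist_torque": the same for the moment, N m; "grip_width": opening from 0.0 (shut) to 1.0 (fully open); "grip_force": force on a finger pad.
Only numpy, scipy, OpenCV 4.12 (cv2) and the standard library are available. Lean on these libraries where they do the work, as an engineer would, in place of code of your own. Each camera call takes 0.05 s, during which the arm holds its last target. There are 200 camera calls.

TASK

Take the tall bored brass collar out of the compartment tray and slip it over the post of the assembly jig so that it stands on the jig's base, and let go of it. Then grip the copper scroll bracket at its balance point, lift it without letting it tip, and carry it over the jig: finish while still holding it level and still, its eye centred over the post and about 5 cm above the post's tip, its bar in line above the fork. Leave the other tray parts, the hammer, the lens and the punch where they lie.

Things in the scene. Friction and masses are not known exactly. Their poses are not given: they have to be found in the camera images.
- jig: Fixed steel assembly jig on the bench: a dark base slab 190 x 70 mm, 12 mm thick, carrying a post and a forked support. Origin on the bench under the post's axis; x runs along the slab from post to fork, z up. The slab reaches from 35 mm behind the post to 155 mm ahead of it.
- post_tip (a point): Top of the jig's upright round post, diameter 12 mm, tip 78 mm above the bench (66 mm above the slab); its last 6 mm taper to diameter 6 mm.
- fork (a point): Middle of the fork's saddle on the jig, 120 mm from the post along the jig's x, 68 mm above the bench; column 24 x 34 mm, its two prongs rise to 84 mm above the bench with an 18 mm gap between them.
- tray: Fixed sheet-steel tray 246 x 92 mm, 20 mm high over all, walls and floor 4 mm, divided by two cross walls into three compartments in a row along its x, each about 77 x 84 mm. Origin under its centre, on the bench; x along its length. One small part stands in each compartment, in any order.
- collar: The tall bored brass collar to be used: a plain tube standing upright, outer diameter 30 mm, bore 18 mm right through, 40 mm tall, 0.15 kg (may differ by a fifth). Origin at the centre of its underside, z up along its bore. Its top is 44 mm above the bench, 24 mm above the tray's walls.
- short_collar: Leave alone: a brass collar of the same diameters but only 20 mm tall, in another tray compartment. Origin at the centre of its underside.
- plug: Leave alone: a solid brass plug, diameter 30 mm, 40 mm tall, without a bore, in another tray compartment. Origin at the centre of its underside.
- bracket: Copper scroll bracket lying level on the bench, 0.6 kg (+-20%), heavy at the hub. Origin: centre of the underside of its eye hub (ring, diameter 38, 36 tall, upright through bore 20 mm); x runs from the hub along the straight bar to the scrolls, z up. Bar 10 mm wide, 18 to 34 mm above the underside, free from 19 to 160 mm; foot of diameter 16 at 168 mm; scrolls end at 211 mm, 48 mm to each side.
- balance (a point): Balance point (centre of gravity along the bar) of the bracket: on the bar, 73 mm from the eye's centre towards the scrolls, at the bar's mid height, 26 mm above the bracket's underside.
- eye (a point): Centre of the lower mouth of the bracket's eye, the bracket's origin.
- bar_seat (a point): Point on the underside of the bracket's bar, 120 mm from the eye's centre, that belongs above the jig's fork; 18 mm above the bracket's underside.
- hammer: Bystander: planishing hammer with wooden handle, 260 mm long, lying on the bench beyond the jig.
- lens: Bystander: domed yellow glass lantern lens, diameter 90 mm, 15 mm thick, flat on the bench.
- punch: Bystander: bronze drift punch, 140 mm long, diameter 14 mm, lying on the bench.
Things that resemble listed ones, but are neither listed nor needed, are in the scene too. What is meant by the jig is not turquoise, and is the smaller of those in its own colour. What is shaped like the collar but purple or turquoise is not meant.

How it is judged (in metres and radians):
On the way, in this order (a step that is already met when the one before it is completed fails the run):
1. the tall collar stands on the jig's base round the post, let go of (horizontal distance between collar and post_tip below 0.006 m and z of collar in the frame of jig below 0.016 m and angle between collar's own z axis and vertical below 0.1 rad and contact force between the fingers and collar below 0.1 N), for 0.2 s.
2. the bracket is lifted clear of the bench, level, in the gripper (height (world z) of bracket above 0.03 m and angle between bracket's own z axis and vertical below 0.15 rad and contact force between the fingers and bracket above 1 N), for 0.2 s.
At the end, for the whole second after the job is handed in: Collar round the post on the jig's base (6 mm). Bracket at rest in the gripper, held within 15 mm of its balance point, tilt under 0.1 rad, touching nothing else; eye within 10 mm of the post's axis and 25-80 mm above its tip; bar's seat point within 15 mm of the fork's middle, seen from above (horizontal distance between collar and post_tip below 0.006 m and z of collar in the frame of jig below 0.016 m and contact force between the fingers and bracket above 1 N and x of the grasp point in the frame of bracket between 0.058 and 0.088 m and angle between bracket's own z axis and vertical below 0.1 rad and horizontal distance between eye and post_tip below 0.01 m and horizontal distance between bar_seat and fork below 0.015 m and z of eye in the frame of post_tip between 0.025 and 0.08 m and contact force between bracket and jig below 0.1 N and contact force between bracket and collar below 0.1 N and linear speed of bracket below 0.03 m/s and angular speed of bracket below 0.15 rad/s); the arm keeps its last pose, push and grip.
It fails at once if the bracket tips by more than 20 degrees (angle between bracket's own z axis and vertical above 0.35 rad).
It fails at once if another tray part is disturbed (distance of any of short_collar, plug from where it was at the start of the episode above 0.03 m).
It fails at once if a bystander is disturbed (distance of any of hammer, lens, punch from where it was at the start of the episode above 0.03 m).
It also fails if it takes over 58 s, if anything falls off the work surface, if the arm or the gripper's body presses on something with over 40 N, if the wrist force passes 120 N, or if a joint passes its speed limit or range.

## Working session

There is one attempt and no reset: what is moved stays moved. The work goes in short steps, Python scripts to look and compute and a tool call to move; the robot and the scene stay as the last step left them, time stands still between calls to the robot, and variables do not carry over. Pictures are saved under pics/ and viewed, at most 10 in all, crops included, and the job is handed in when it is done.

Besides the shell and the picture viewer there is one more tool, called after "Request:" by a JSON object that holds its "op" and its "data", one argument or row to a line. send_rows: Moves the arm, as the interface text tells. Its arguments: {"type":"object","properties":{"targets":{"type":"array"},"grip":{"type":"number"},"squeeze":{"type":"number"}},"required":["targets"]}

```bash
mkdir -p pics; ls; cat > h.py <<'E'
from rig import ctrl
import numpy as np, cv2
def cap(n):
    p,d=ctrl.capture(n); return p,d
def cloud(n,d):
    c=ctrl.calibration(n); v,u=np.indices(d.shape)
    P=np.stack([(u-c['cx'])/c['fx']*d,(v-c['cy'])/c['fy']*d,d,np.ones_like(d)],-1)
    W=P@np.linalg.inv(np.array(c['view'])).T
    W=W[...,:3]; W[d==0]=np.nan; return W
def ray(n,uv,z):
    c=ctrl.calibration(n); M=np.linalg.inv(np.array(c['view']))
    r=M[:3,:3]@np.array([(uv[0]-c['cx'])/c['fx'],(uv[1]-c['cy'])/c['fy'],1]); o=M[:3,3]
    return o+r*(z-o[2])/r[2]
def save(p,f): cv2.imwrite('pics/'+f,p[...,::-1])
E
python3 - <<'E'
from h import *
for n in ['scene','top']:
    p,d=cap(n); save(p,n+'1.png'); np.savez(n+'1.npz',p=p,d=d)
    for q,z in [('jig',0),('post_tip',78),('fork',68),('tray',0),('collar',4),('short_collar',4),('plug',4),('bracket',0),('balance',26),('hammer',0),('lens',0),('punch',0)]:
        for r in ctrl.place_of(n,q)[:4]:
            print(n,q,round(r['conf'],2),np.round(r['uv']),np.round(ray(n,r['uv'],z)))
a=cv2.imread('pics/scene1.png');b=cv2.imread('pics/top1.png')
print(ctrl.sense())
E
```

```text
pics
scene jig 0.81 [284. 114.] [265. 212.   0.]
scene jig 0.79 [102. 269.] [ 507. -473.    0.]
scene jig 0.59 [246. 194.] [477. -39.   0.]
scene jig 0.56 [331. 271.] [789.  44.   0.]
scene post_tip 0.82 [285.  96.] [262. 211.  78.]
scene post_tip 0.81 [246. 178.] [478. -39.  78.]
scene post_tip 0.56 [ 93. 253.] [ 498. -472.   78.]
scene post_tip 0.33 [261. 218.] [606. -61.  78.]
scene fork 0.84 [262. 219.] [606. -57.  68.]
scene fork 0.78 [299. 126.] [379. 193.  68.]
scene fork 0.55 [182. 239.] [ 562. -263.   68.]
scene tray 0.58 [184. 239.] [ 527. -252.    0.]
scene collar 0.75 [182. 234.] [ 513. -253.    4.]
scene collar 0.73 [206. 198.] [ 439. -144.    4.]
scene collar 0.5 [351. 137.] [448. 344.   4.]
scene short_collar 0.59 [172. 213.] [ 439. -249.    4.]
scene short_collar 0.51 [247. 310.] [ 781. -195.    4.]
scene plug 0.46 [194. 259.] [ 595. -254.    4.]
scene plug 0.27 [324. 160.] [484. 222.   4.]
scene balance 0.6 [340. 145.] [472. 283.  26.]
scene hammer 0.8 [331. 268.] [783.  50.   0.]
scene hammer 0.71 [386. 229.] [757. 243.   0.]
scene lens 0.65 [245. 310.] [ 775. -198.
[... 1197 characters left out ...]
46.   0.]
{'time_s': 1.3, 'joints': array([-1.41141212e+00,  3.12895370e-01,  1.49770214e+00,  1.90324142e-05,
        1.33098909e+00, -2.23413611e-01]), 'dq': array([ 0.00050375,  0.00130202,  0.00070885, -0.00089481,  0.0011812 ,
        0.00055559]), 'tau': array([-5.99020623e-04, -4.12171662e+01, -2.59901798e+01, -2.29479238e-04,
        4.96326047e-04, -1.38305900e-06]), 'eef_pos': array([ 196.08495127, -487.01644606,  209.99573972]), 'ee_rot': array([3.31936780e-06, 9.81739508e-01, 1.90230225e-01, 9.14233040e-06]), 'force': array([ 0.24094413, -1.29558373,  0.70867332]), 'wrist_torque': array([-0.00760408,  0.04436625,  0.02437316]), 'grip_force': 0.0, 'grip_width': 1.0032130368908707}
```

View pics/scene1.png

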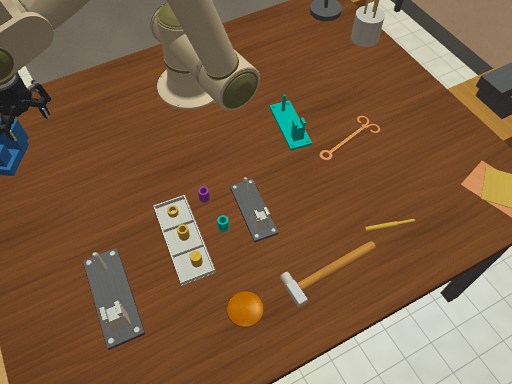

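View pics/top1.png

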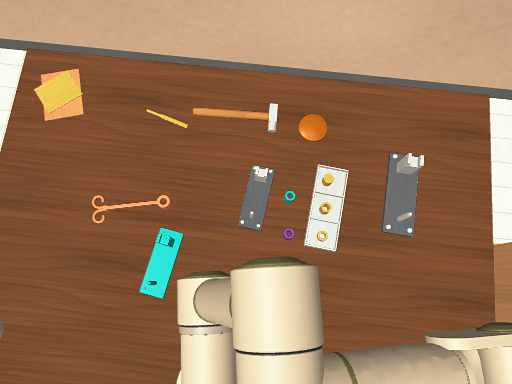

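Candidates (top view):
- **Jigs:** small grey (250,216), large grey (396,222), turquoise (156,284). I choose the small grey one.
- **Collars:** tray middle (325,208), tray near (322,236), tray far (328,180, no bore), purple (288,234), turquoise (290,196). The middle one looks tallest, and I'll check it by depth and a crop.

```bash
python3 - <<'E'
from h import *
ims=[]
for n in ['scene','top']:
    f=np.load(n+'1.npz'); p,d=f['p'],f['d']; W=cloud(n,d)
    def sel(x,y,r,z0,z1):
        m=(np.hypot(W[...,0]-x,W[...,1]-y)<r)&(W[...,2]>z0)&(W[...,2]<z1); return W[m]
    for nm,x,y in [('near',437,-246),('mid',522,-252),('far',600,-250)]:
        q=sel(x,y,30,8,70)
        zt=np.percentile(q[:,2],90) ; t=q[q[:,2]>zt-5]
        c,r=cv2.minEnclosingCircle(t[:,:2].astype(np.float32))
        print(n,nm,len(q),'ztop',zt.round(1),'mid of top',np.round(c),round(r))
    q=sel(478,-40,25,25,95); print(n,'post',len(q),q.mean(0).round(1),q[:,2].max().round(), q[q[:,2]>60].mean(0).round(1))
    q=sel(602,-52,32,30,95); print(n,'fork',len(q),q.mean(0).round(1))
    q=sel(540,-45,130,4,20); q=q[(q[:,1]>-110)]; print(n,'slab',len(q),cv2.minAreaRect(q[:,:2].astype(np.float32)))
    hsv=cv2.cvtColor(p,cv2.COLOR_RGB2HSV)
    q=sel(476,290,140,10,60); print(n,'br',len(q),cv2.minAreaRect(q[:,:2].astype(np.float32)))
    hub=q[np.hypot(q[:,0]-485,q[:,1]-220)<30]; print(' hub',cv2.minEnclosingCircle(hub[:,:2].astype(np.float32)),hub.mean(0))
    for a in range(235,380,15):
        s=q[abs(q[:,1]-a)<8]; print('  y',a,s[:,0].mean().round(1),s[:,0].min().round(),s[:,0].max().round(),s[:,2].max().round()) if len(s) else 0
    c=p[155:255,280:355] if n=='top' else p[180:290,150:280]
    ims.append(cv2.resize(c,(390,500),interpolation=cv2.INTER_CUBIC))
save(np.hstack(ims),'crop.png')
E
```

```text
scene near 129 ztop 25.7 mid of top [ 431. -247.] 24
scene mid 177 ztop 45.9 mid of top [ 520. -249.] 15
scene far 180 ztop 47.2 mid of top [ 607. -250.] 15
scene post 55 [478.4 -41.9  55.2] 81.0 [477.9 -41.8  72.9]
scene fork 245 [599.  -56.   65.7]
scene slab 1571 ((540.7666015625, -12.914405822753906), (254.81065368652344, 192.98338317871094), 0.25911539793014526)
scene br 707 ((449.2699279785156, 292.12841796875), (255.0470428466797, 179.24191284179688), 61.64346694946289)
 hub ((488.0390625, 224.27989196777344), 25.3465518951416) [490.19647986 218.38847276  29.77290595]
  y 235 484.2 366.0 503.0 41.0
  y 250 481.9 474.0 488.0 38.0
  y 265 478.8 472.0 483.0 42.0
  y 280 475.0 467.0 481.0 38.0
  y 295 471.5 464.0 479.0 39.0
  y 310 468.3 462.0 473.0 39.0
  y 325 469.2 458.0 568.0 38.0
  y 340 462.3 457.0 467.0 42.0
  y 355 457.5 451.0 463.0 38.0
  y 370 454.7 448.0 461.0 40.0
top near 98 ztop 26.5 mid of top [ 432. -246.] 25
top mid 114 ztop 45.6 mid of top [ 521. -251.] 15
top far 135 ztop 47.1 mid of top [ 607. -252.] 15
top post 25 [474.  -41.3  63.4] 83.0 [475.1 -41.2  75.4]
top fork 148 [592.  -55.   69.3]
top slab 1546 ((539.41015625, -12.22454833984375), (252.42018127441406, 192.9745635986328), 0.45500606298446655)
top br 694 ((421.140869140625, 295.7855224609375), (154.15985107421875, 244.90623474121094), 5.725531578063965)
 hub ((485.3011474609375, 223.6789093017578), 26.156896591186523) [487.05469101 219.42836026  32.26182498]
  y 235 474.1 350.0 502.0 40.0
  y 250 479.9 473.0 486.0 36.0
  y 265 476.9 471.0 484.0 39.0
  y 280 472.5 447.0 479.0 39.0
  y 295 469.7 464.0 475.0 39.0
  y 310 466.5 461.0 473.0 39.0
  y 325 462.8 457.0 468.0 37.0
  y 340 459.6 455.0 466.0 39.0
  y 355 456.1 451.0 462.0 39.0
  y 370 451.6 445.0 461.0 39.0
```

View pics/crop.png

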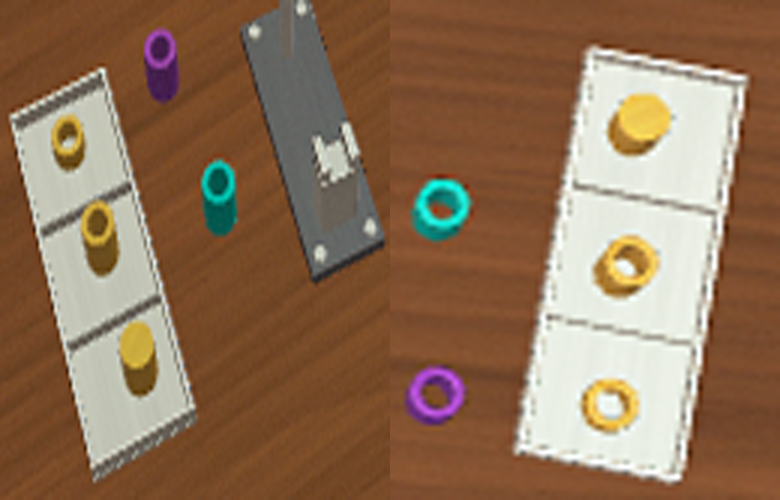

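The crop confirms it: the middle tray part is the tall, bored brass collar (top at z≈46, near (520,-250)). The near one is short (z≈26), and the far one is the solid plug. I'll move above the collar.

Request:
{"op": "send_rows", "data": {
  "targets": [
    {"offset": [32.4, 23.7, -8], "spin": -0.52},
    {"offset": [32.4, 23.7, -8], "spin": -0.52},
    {"offset": [32.4, 23.7, -8], "spin": -0.52},
    {"offset": [32.4, 23.7, -8], "spin": -0.52},
    {"offset": [32.4, 23.7, -8], "spin": -0.52},
    {"offset": [32.4, 23.7, -8], "spin": -0.52},
    {"offset": [32.4, 23.7, -8], "spin": -0.52},
    {"offset": [32.4, 23.7, -8], "spin": -0.52}
  ],
  "grip": 0.6
}}

```text
time_s: 1.97
eef_pos: [449.3, -301.6, 147.6]
ee_rot: [0.0, 0.998, -0.069, 0.0]
force: [-0.8, -0.5, -0.4]
grip_width: 0.598
grip_force: 0.0
```

```bash
python3 - <<'E'
from h import *
from scipy.optimize import minimize
n='top'; 
for n in ['top','scene']:
    f=np.load(n+'1.npz'); p,d=f['p'],f['d']; W=cloud(n,d); X,Y,Z=W[...,0],W[...,1],W[...,2]
    hsv=cv2.cvtColor(p,cv2.COLOR_RGB2HSV)
    m=(X>410)&(X<670)&(Y>-120)&(Y<20)&(Z>8)&(Z<20)&(hsv[...,1]<110)
    k,l,st,ce=cv2.connectedComponentsWithStats(m.astype(np.uint8)); i=1+np.argmax(st[1:,4]); q=W[l==i][:,:2].astype(np.float32)
    r=cv2.minAreaRect(q); print(n,'slab',r, 'edge-corners',cv2.boxPoints(r).round().tolist())
    m=(X>380)&(X<670)&(Y>-330)&(Y<-190)&(Z>0)&(Z<25)&(hsv[...,1]<70)
    q=W[m][:,:2].astype(np.float32); print('tray',cv2.minAreaRect(q))
    m=(np.hypot(X-477,Y+41)<20)&(Z>30)&(Z<95); q=W[m]
    for a,b in [(30,50),(50,70),(70,95)]:
        s=q[(q[:,2]>a)&(q[:,2]<b)]; print(a,len(s),s.mean(0).round(1) if len(s) else '')
    m=(np.hypot(X-600,Y+55)<40)&(Z>62)&(Z<95); q=W[m]; print('fork',len(q),cv2.minAreaRect(q[:,:2].astype(np.float32)))
    c=np.linalg.inv(np.array(ctrl.calibration(n)['view']))[:3,3]; print('cam',c.round())
s=ctrl.sense(); print(s['time_s'],s['eef_pos'],s['force'],s['grip_width'])
E
```

```text
top slab ((535.6823120117188, -48.288185119628906), (69.86095428466797, 189.6884002685547), 83.38868713378906) edge-corners [[437.0, -72.0], [626.0, -94.0], [634.0, -25.0], [445.0, -3.0]]
tray ((527.935302734375, -256.326904296875), (92.63007354736328, 246.27635192871094), 84.56758880615234)
30 4 [472.1 -41.4  43.2]
50 4 [471.9 -41.4  61.3]
70 14 [475.6 -41.5  77. ]
fork 115 ((595.3756103515625, -55.270084381103516), (33.938053131103516, 24.54512596130371), 82.88551330566406)
cam [ 282.  -60. 1190.]
scene slab ((535.7352905273438, -46.657806396484375), (71.29434967041016, 192.5247802734375), 83.456787109375) edge-corners [[436.0, -71.0], [627.0, -93.0], [635.0, -22.0], [444.0, -0.0]]
tray ((522.28173828125, -252.44949340820312), (94.60810089111328, 259.4950866699219), 84.74320983886719)
30 19 [479.  -41.7  39.3]
50 17 [478.8 -42.6  60.6]
70 15 [477.5 -41.4  76.8]
fork 161 ((594.5667724609375, -53.85032653808594), (34.77236557006836, 26.658483505249023), 82.52772521972656)
cam [1112. -357. 1097.]
1.9667 [ 449.26686013 -301.59499953  147.6157796 ] [-0.78083629 -0.53869606 -0.42390774] 0.5976822397357049
```

Request:
{"op": "send_rows", "data": {
  "targets": [
    {"offset": [3.6, 2.6, -2], "spin": 0.02},
    {"offset": [7.1, 5.2, -5], "spin": 0.02},
    {"offset": [7.1, 5.2, -5], "spin": 0.02},
    {"offset": [7.1, 5.2, -5], "spin": 0.02},
    {"offset": [7.1, 5.2, -5], "spin": 0.02}
  ]
}}

```text
time_s: 2.38
eef_pos: [518.9, -250.6, 97.4]
ee_rot: [-0.0, 0.998, -0.058, -0.0]
force: [0.6, -0.0, 1.1]
grip_width: 0.603
grip_force: 0.0
```

Request:
{"op": "send_rows", "data": {
  "targets": [
    {"offset": [0.1, 0, -2]},
    {"offset": [0.1, 0, -4]},
    {"offset": [0.1, 0, -6]},
    {"offset": [0.1, 0, -7]},
    {"offset": [0.1, 0, -8]},
    {"offset": [0.1, 0, -8]}
  ],
  "grip": 0.48
}}

```text
invalid input
```

Request:
{"op": "send_rows", "data": {
  "targets": [
    {"offset": [0, 0, 0]},
    {"offset": [0, 0, 0]},
    {"offset": [0, 0, 0]},
    {"offset": [0, 0, 0]},
    {"offset": [0, 0, 0]},
    {"offset": [0, 0, 0]}
  ],
  "grip": 0.0,
  "squeeze": 40
}}

```text
invalid input
```

Request:
{"op": "send_rows", "data": {
  "targets": [
    {"offset": [0.1, 0, -2], "spin": 0},
    {"offset": [0.1, 0, -4], "spin": 0},
    {"offset": [0.1, 0, -6], "spin": 0},
    {"offset": [0.1, 0, -7], "spin": 0},
    {"offset": [0.1, 0, -8], "spin": 0},
    {"offset": [0.1, 0, -8], "spin": 0}
  ],
  "grip": 0.48
}}

```text
time_s: 2.88
eef_pos: [519.0, -251.4, 17.0]
ee_rot: [-0.0, 0.998, -0.059, -0.001]
force: [-0.9, -0.7, 0.5]
grip_width: 0.481
grip_force: 0.0
```

Request:
{"op": "send_rows", "data": {
  "targets": [
    {"offset": [0, 0, 0], "spin": 0},
    {"offset": [0, 0, 0], "spin": 0},
    {"offset": [0, 0, 0], "spin": 0},
    {"offset": [0, 0, 0], "spin": 0},
    {"offset": [0, 0, 0], "spin": 0},
    {"offset": [0, 0, 0], "spin": 0}
  ],
  "grip": 0.0,
  "squeeze": 40
}}

```text
time_s: 3.38
eef_pos: [520.4, -251.5, 18.8]
ee_rot: [0.001, 0.998, -0.059, 0.001]
force: [-0.6, -0.9, 6.7]
grip_width: 0.312
grip_force: 40.2
```

Request:
{"op": "send_rows", "data": {
  "targets": [
    {"offset": [0, 0, 2], "spin": 0},
    {"offset": [0, 0, 5], "spin": 0},
    {"offset": [0, 0, 8], "spin": 0},
    {"offset": [0, 0, 10.5], "spin": 0},
    {"offset": [-1, 5, 10.5], "spin": 0},
    {"offset": [-2, 9, 10.5], "spin": 0},
    {"offset": [-3, 13, 10.5], "spin": 0},
    {"offset": [-3.5, 16, 10.5], "spin": 0}
  ]
}}

```text
time_s: 4.05
eef_pos: [483.4, -89.0, 122.6]
ee_rot: [-0.0, 0.998, -0.059, -0.0]
force: [0.7, -0.4, -1.3]
grip_width: 0.313
grip_force: 39.7
```

```bash
python3 - <<'E'
from h import *
s=ctrl.sense(); print(s['time_s'],s['eef_pos'],s['force'],s['grip_width'],s['grip_force'])
for n in ['top','scene']:
    p,d=cap(n); save(p,n+'2.png'); np.savez(n+'2.npz',p=p,d=d); W=cloud(n,d)
    for r in ctrl.place_of(n,'collar')[:4]: print(n,np.round(r['uv']),r['conf'])
    hsv=cv2.cvtColor(p,cv2.COLOR_RGB2HSV)
    m=(W[...,2]>60)&(W[...,2]<170)&(hsv[...,1]>120)&(abs(hsv[...,0].astype(int)-22)<8)&(abs(W[...,0]-490)<80)&(abs(W[...,1]+95)<80)
    q=W[m]; print(n,len(q), q.min(0).round(),q.max(0).round(),q.mean(0).round()) if len(q) else 0
c=p[120:270,140:340]; save(cv2.resize(c,(800,600),interpolation=cv2.INTER_CUBIC),'crop2.png')
E
```

```text
4.05 [483.42585234 -89.04341356 122.62903333] [ 0.74645397 -0.36678322 -1.25149829] 0.3126617708631561 39.684679145070426
top [285. 234.] 0.45
scene [229. 178.] 0.61
scene [222. 230.] 0.58
scene [205. 195.] 0.5
scene [354. 136.] 0.23
scene 174 [ 470. -101.  107.] [500. -73. 159.] [488. -86. 136.]
```

View pics/crop2.png

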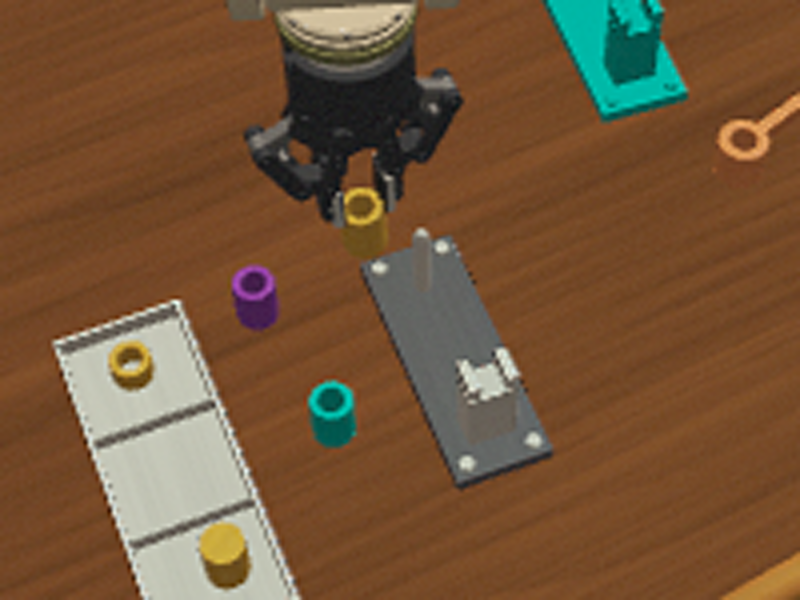

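Crop 2: the collar is held upright in the fingers (crop pixel 362,215), the post is at (422,260), and the other tray parts haven't moved. Next I'll move over the post and settle.

Request:
{"op": "send_rows", "data": {
  "targets": [
    {"offset": [-0.5, 2.5, 0], "spin": 0},
    {"offset": [-0.9, 4.8, 0], "spin": 0},
    {"offset": [-0.9, 4.8, 0], "spin": 0},
    {"offset": [-0.9, 4.8, 0], "spin": 0},
    {"offset": [-0.9, 4.8, 0], "spin": 0}
  ]
}}

```text
time_s: 4.67
eef_pos: [476.2, -44.2, 122.8]
ee_rot: [0.0, 0.998, -0.059, 0.0]
force: [0.4, 0.3, -1.8]
grip_width: 0.313
grip_force: 39.8
```

```bash
cat > m.py <<'E'
from h import *
s=ctrl.sense(); print(s['time_s'],s['eef_pos'],s['force'],s['grip_width'],s['grip_force'])
n='scene'
p,d=cap(n); W=cloud(n,d); x,y,z=s['eef_pos']
hsv=cv2.cvtColor(p,cv2.COLOR_RGB2HSV)
m=(W[...,2]>25)&(W[...,2]<190)&(hsv[...,1]>120)&(abs(hsv[...,0].astype(int)-22)<8)&(abs(W[...,0]-x)<50)&(abs(W[...,1]-y)<50)
q=W[m]; print(len(q),q.min(0).round(1),q.max(0).round(1))
for a in range(int(q[:,2].min()),int(q[:,2].max())+1,6):
    t=q[abs(q[:,2]-a)<3]; print(a,len(t),t.min(0)[:2].round(1),t.max(0)[:2].round(1))
v,u=np.nonzero(m); r0,c0=v.mean(),u.mean(); 
# silhouette of body: lower half columns
vb=v>np.percentile(v,60); ub=[(u[v==r].min(),u[v==r].max()) for r in np.unique(v[vb])]; print('sil',ub)
mp=(np.hypot(W[...,0]-477,W[...,1]+41)<20)&(W[...,2]>25)&(W[...,2]<84)&(hsv[...,1]<100)
v,u=np.nonzero(mp); print('post',[(r,u[v==r].min(),u[v==r].max()) for r in np.unique(v)])
print('tip px',ctrl.calibration(n)['view']@np.array([476,-41,78,1]))
r0=int(np.mean(np.nonzero(m)[0]));c0=int(np.mean(np.nonzero(m)[1]))
save(cv2.resize(p[r0-38:r0+37,c0-50:c0+50],(800,600),interpolation=cv2.INTER_CUBIC),'m%d.png'%(s['time_s']*100))
E
python3 m.py
```

```text
4.6667 [476.24964902 -44.20065599 122.80547272] [ 0.43040713  0.30577038 -1.75579221] 0.3131309077215696 39.848227579823984
164 [461.3 -58.  112.4] [492.3 -29.1 163.6]
112 9 [477.2 -57.3] [491.8 -32.3]
118 15 [471.4 -57.1] [491.3 -30.7]
124 18 [464.8 -57.9] [491.3 -30.5]
130 20 [467.2 -56.9] [492.3 -29.1]
136 24 [466.5 -58. ] [491.2 -35.3]
142 22 [465.  -57.5] [491.8 -34.4]
148 39 [461.3 -57.4] [491.3 -31.7]
154 16 [466.1 -55.2] [487.4 -30.5]Traceback (most recent call last):
  File "m.py", line 9, in <module>
    t=q[abs(q[:,2]-a)<3]; print(a,len(t),t.min(0)[:2].round(1),t.max(0)[:2].round(1))
                                         ~~~~~^^^
    return umr_minimum(a, axis, None, out, keepdims, initial, where)
ValueError: zero-size array to reduction operation minimum which has no identity
```

```bash
cat > fit.py <<'E'
from h import *
from scipy.optimize import least_squares
def fit(q,r,c0): 
    g=least_squares(lambda c:np.hypot(q[:,0]-c[0],q[:,1]-c[1])-r,c0,loss='soft_l1'); return g.x.round(1),len(q),np.std(g.fun).round(2)
s=ctrl.sense(); x,y,z=s['eef_pos']; print(s['time_s'],s['eef_pos'].round(1))
for n in ['scene','top']:
    p,d=cap(n); W=cloud(n,d); hsv=cv2.cvtColor(p,cv2.COLOR_RGB2HSV)
    g=(hsv[...,1]>120)&(abs(hsv[...,0].astype(int)-22)<8)&(abs(W[...,0]-x)<40)&(abs(W[...,1]-y)<40)
    m=g&(W[...,2]>z-8)&(W[...,2]<z+20)
    if m.sum()>5: print(n,'collar',fit(W[m],15,[x,y]))
    f=np.load(n+'1.npz'); W=cloud(n,f['d']); hsv=cv2.cvtColor(f['p'],cv2.COLOR_RGB2HSV)
    m=(np.hypot(W[...,0]-477,W[...,1]+41)<18)&(W[...,2]>28)&(W[...,2]<70)&(hsv[...,1]<90)
    if m.sum()>5: print(n,'post',fit(W[m],6,[476,-41]))
E
python3 fit.py
```

```text
4.7167 [476.2 -44.3 122.8]
scene collar (array([476.1, -43.5]), 92, np.float64(2.34))
scene post (array([475.3, -39.7]), 37, np.float64(1.03))
top post (array([476.9, -41.5]), 11, np.float64(0.38))
```

Request:
{"op": "send_rows", "data": {
  "targets": [
    {"offset": [0, 0.33, 0], "spin": 0},
    {"offset": [0, 0.33, 0], "spin": 0},
    {"offset": [0, 0.33, -1.5], "spin": 0},
    {"offset": [0, 0.33, -2.5], "spin": 0},
    {"offset": [0, 0.33, -3.2], "spin": 0},
    {"offset": [0, 0.33, -3.8], "spin": 0},
    {"offset": [0, 0.33, -4.4], "spin": 0},
    {"offset": [0, 0.33, -4.4], "spin": 0}
  ]
}}

```text
time_s: 5.48
eef_pos: [475.4, -39.6, 77.8]
ee_rot: [-0.0, 0.998, -0.059, -0.001]
force: [0.1, -0.6, -0.9]
grip_width: 0.308
grip_force: 39.8
```

Request:
{"op": "send_rows", "data": {
  "targets": [
    {"offset": [0, 0, -1.2], "spin": 0},
    {"offset": [0, 0, -2.4], "spin": 0},
    {"offset": [0, 0, -3.4], "spin": 0},
    {"offset": [0, 0, -4.2], "spin": 0},
    {"offset": [0, 0, -4.8], "spin": 0},
    {"offset": [0, 0, -4.8], "spin": 0}
  ]
}}

```text
time_s: 5.98
eef_pos: [475.4, -39.6, 29.9]
ee_rot: [-0.0, 0.998, -0.059, -0.001]
force: [-1.1, -0.0, -1.1]
grip_width: 0.311
grip_force: 39.8
```

Request:
{"op": "send_rows", "data": {
  "targets": [
    {"offset": [0, 0, -0.1], "spin": 0},
    {"offset": [0, 0, -0.2], "spin": 0},
    {"offset": [0, 0, -0.2], "spin": 0}
  ]
}}

```text
time_s: 6.23
eef_pos: [476.0, -39.8, 29.1]
ee_rot: [0.0, 0.998, -0.059, 0.0]
force: [0.6, -0.3, 0.5]
grip_width: 0.314
grip_force: 39.8
```

Request:
{"op": "send_rows", "data": {
  "targets": [
    {"offset": [0, 0, -0.1], "spin": 0},
    {"offset": [0, 0, -0.2], "spin": 0},
    {"offset": [0, 0, -0.2], "spin": 0}
  ]
}}

```text
time_s: 6.48
eef_pos: [476.0, -39.8, 27.0]
ee_rot: [0.0, 0.998, -0.059, 0.0]
force: [0.5, -0.5, -0.5]
grip_width: 0.314
grip_force: 40.0
```

Request:
{"op": "send_rows", "data": {
  "targets": [
    {"offset": [0, 0, -0.1], "spin": 0},
    {"offset": [0, 0, -0.2], "spin": 0},
    {"offset": [0, 0, -0.25], "spin": 0},
    {"offset": [0, 0, -0.25], "spin": 0}
  ]
}}

```text
time_s: 6.82
eef_pos: [477.2, -39.8, 26.5]
ee_rot: [0.0, 0.998, -0.059, 0.002]
force: [-4.1, 3.6, 22.0]
grip_width: 0.311
grip_force: 42.8
```

Request:
{"op": "send_rows", "data": {
  "targets": [
    {"offset": [0, 0, 0.15], "spin": 0},
    {"offset": [0, 0, 0.2], "spin": 0},
    {"offset": [0, 0, 0.2], "spin": 0}
  ]
}}

```text
time_s: 7.07
eef_pos: [476.3, -39.8, 26.8]
ee_rot: [0.0, 0.998, -0.059, 0.001]
force: [0.4, 1.7, 6.2]
grip_width: 0.311
grip_force: 40.8
```

Request:
{"op": "send_rows", "data": {
  "targets": [
    {"offset": [0, 0, 0], "spin": 0},
    {"offset": [0, 0, 0], "spin": 0},
    {"offset": [0, 0, 0], "spin": 0},
    {"offset": [0, 0, 0], "spin": 0},
    {"offset": [0, 0, 1], "spin": 0}
  ],
  "grip": 0.6
}}

```text
time_s: 7.48
eef_pos: [474.7, -39.5, 35.2]
ee_rot: [-0.0, 0.998, -0.059, -0.002]
force: [-0.2, 0.3, -0.5]
grip_width: 0.607
grip_force: 0.0
```

Request:
{"op": "send_rows", "data": {
  "targets": [
    {"offset": [0, 0, 2], "spin": 0},
    {"offset": [0, 0, 4], "spin": 0},
    {"offset": [0, 0, 7], "spin": 0},
    {"offset": [0, 0, 10], "spin": 0},
    {"offset": [0, 3, 11], "spin": 0.1},
    {"offset": [0, 7, 11], "spin": 0.2},
    {"offset": [0, 11, 11], "spin": 0.3},
    {"offset": [0, 15, 11], "spin": 0.4}
  ]
}}

```text
time_s: 8.15
eef_pos: [475.6, 111.8, 147.5]
ee_rot: [0.0, 0.99, 0.143, 0.001]
force: [1.1, -0.6, -1.1]
grip_width: 0.6
grip_force: 0.0
```

```bash
python3 - <<'E'
from h import *
from fit import fit
s=ctrl.sense(); print(s['time_s'],s['eef_pos'].round(1),s['ee_rot'])
ims=[]
for n in ['scene','top']:
    p,d=cap(n); W=cloud(n,d); hsv=cv2.cvtColor(p,cv2.COLOR_RGB2HSV)
    g=(hsv[...,1]>120)&(abs(hsv[...,0].astype(int)-22)<8)&(np.hypot(W[...,0]-476,W[...,1]+41)<28)&(W[...,2]>22)
    q=W[g]; print(n,len(q),'z',q[:,2].min().round(),np.percentile(q[:,2],95).round())
    print(fit(q[q[:,2]<47],15,[476,-41]), cv2.minEnclosingCircle(q[q[:,2]>48][:,:2].astype(np.float32)) if (q[:,2]>48).any() else '')
    c=p[170:245,200:300] if n=='scene' else p[180:240,215:295]
    ims.append(cv2.resize(c,(400,300),interpolation=cv2.INTER_CUBIC))
save(np.hstack(ims),'placed.png')
E
```

```text
8.15 [475.6 111.8 147.5]
scene post (array([475.3, -39.7]), 37, np.float64(1.03))
top post (array([476.9, -41.5]), 11, np.float64(0.38))
8.25 [475.1 114.7 147.2] [-4.40563972e-04  9.89384373e-01  1.45321165e-01  3.57346853e-04]
scene 97 z 23.0 56.0
(array([475.3, -38.1]), 49, np.float64(1.42)) ((477.23699951171875, -38.14128112792969), 15.446078300476074)
top 71 z 22.0 56.0
(array([477.6, -39.4]), 19, np.float64(2.68)) ((476.8945007324219, -39.43143844604492), 14.252992630004883)
```

View pics/placed.png

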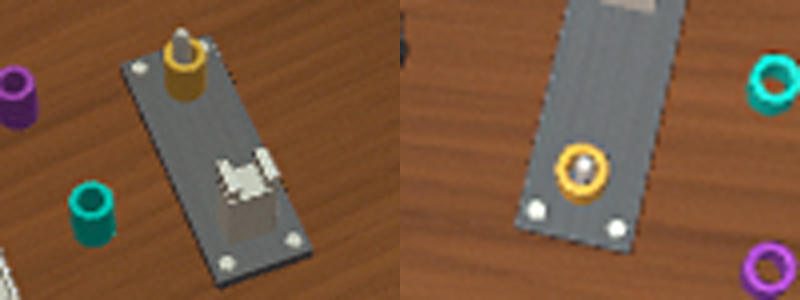

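The collar stands round the post on the base (scene crop 185,70; top crop 582,172). Next I'll fit the bracket.

```bash
sed -i '/^s=ctrl/,$d' fit.py; cat > br.py <<'E'
from fit import *
for n in ['scene','top']:
    f=np.load(n+'1.npz'); p,d=f['p'],f['d']; W=cloud(n,d); hsv=cv2.cvtColor(p,cv2.COLOR_RGB2HSV)
    m=(W[...,2]>20)&(W[...,2]<60)&(abs(W[...,0]-470)<60)&(W[...,1]>190)&(W[...,1]<460)
    q=W[m]; t=q[(q[:,1]>248)&(q[:,1]<365)]
    vx,vy,x0,y0=cv2.fitLine(t[:,:2].astype(np.float32),cv2.DIST_HUBER,0,.01,.01).ravel()
    if vy<0: vx,vy=-vx,-vy
    h=q[q[:,1]<238]; u=np.array([vx,vy]); 
    e=fit(h[abs(np.hypot(h[:,0]-487,h[:,1]-219)-17)<5],16,[487,219])
    al=q[:,:2]@u; print(n,'yaw',np.arctan2(vy,vx).round(4),'line at',x0.round(1),y0.round(1),'hub',e,'minEnc',cv2.minEnclosingCircle(h[:,:2].astype(np.float32)),'extent along',(al.min()).round(1),al.max().round(1))
    c=np.array([x0,y0]); a0=c@u; s0=al.min()+19; s1=al.max()-211
    for s in (s0,s1): print(' eye',(c+(s-a0)*u).round(1),'bal',(c+(s+73-a0)*u).round(1))
E
python3 br.py
```

```text
scene yaw 1.8016 line at 470.2 306.2 hub (array([488.4, 218.1]), 98, np.float64(2.16)) minEnc ((488.6717834472656, 218.7296905517578), 20.687164306640625) extent along 81.8 307.3
 eye [490.7 218.8] bal [474.  289.9]
 eye [491.7 214.5] bal [475.  285.6]
top yaw 1.7967 line at 467.0 306.8 hub (array([487.1, 217.1]), 99, np.float64(2.47)) minEnc ((487.17828369140625, 219.14431762695312), 20.81549072265625) extent along 83.9 309.5
 eye [487.5 217.6] bal [471.1 288.7]
 eye [488.5 213.3] bal [472.1 284.4]
```

Request:
{"op": "send_rows", "data": {
  "targets": [
    {"offset": [0, 4, 0], "spin": 0.12},
    {"offset": [0, 8, 0], "spin": 0.24},
    {"offset": [0, 12, 0], "spin": 0.36},
    {"offset": [0, 15, 0], "spin": 0.48},
    {"offset": [0, 17.5, 0], "spin": 0.6},
    {"offset": [0, 17.5, 0], "spin": 0.72},
    {"offset": [0, 17.5, 0], "spin": 0.84},
    {"offset": [0, 17.5, 0], "spin": 0.96}
  ]
}}

```text
time_s: 9.02
eef_pos: [476.4, 284.1, 146.5]
ee_rot: [0.0, 0.812, 0.584, -0.0]
force: [0.3, 0.1, 0.7]
grip_width: 0.599
grip_force: 0.0
```

Request:
{"op": "send_rows", "data": {
  "targets": [
    {"offset": [-0.3, 0.2, -2], "spin": 0.12},
    {"offset": [-0.3, 0.2, -4], "spin": 0.24},
    {"offset": [-0.3, 0.2, -5], "spin": 0.36},
    {"offset": [-0.3, 0.2, -6], "spin": 0.48},
    {"offset": [-0.3, 0.2, -6], "spin": 0.55},
    {"offset": [-0.3, 0.2, -6], "spin": 0.55},
    {"offset": [-0.3, 0.2, -6], "spin": 0.55}
  ],
  "grip": 0.5
}}

```text
time_s: 9.6
eef_pos: [473.6, 286.2, 86.7]
ee_rot: [0.0, 0.626, 0.78, 0.0]
force: [1.0, -1.1, 0.5]
grip_width: 0.498
grip_force: 0.0
```

Request:
{"op": "send_rows", "data": {
  "targets": [
    {"offset": [-0.1, 0.2, -2], "spin": 0.01},
    {"offset": [-0.1, 0.2, -4], "spin": 0.01},
    {"offset": [-0.1, 0.2, -5.5], "spin": 0.01},
    {"offset": [-0.1, 0.2, -6.7], "spin": 0.01},
    {"offset": [-0.1, 0.2, -7.6], "spin": 0.01},
    {"offset": [-0.1, 0.2, -7.6], "spin": 0.01}
  ]
}}

```text
time_s: 10.1
eef_pos: [471.4, 288.5, 9.2]
ee_rot: [-0.001, 0.621, 0.783, -0.001]
force: [-0.3, -0.5, 1.0]
grip_width: 0.502
grip_force: 0.0
```

```bash
python3 - <<'E'
from h import *
s=ctrl.sense(); print(s['time_s'],s['eef_pos'].round(1),s['force'].round(1))
p,d=cap('scene'); save(cv2.resize(p[90:180,290:410],(800,600),interpolation=cv2.INTER_CUBIC),'bg.png')
E
```

```text
10.1 [471.4 288.5   9.2] [-0.3 -0.5  1. ]
```

View pics/bg.png

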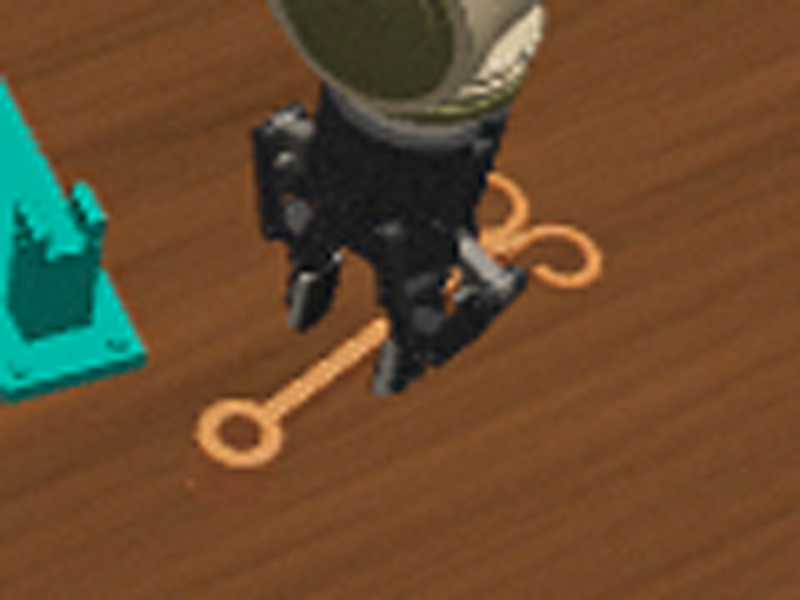

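The bar lies between the open fingers, with the hub at crop pixel (240,432). I'll close firmly.

Request:
{"op": "send_rows", "data": {
  "targets": [
    {"offset": [0, 0, 0], "spin": 0},
    {"offset": [0, 0, 0], "spin": 0},
    {"offset": [0, 0, 0], "spin": 0},
    {"offset": [0, 0, 0], "spin": 0},
    {"offset": [0, 0, 0], "spin": 0},
    {"offset": [0, 0, 0], "spin": 0},
    {"offset": [0, 0, 0], "spin": 0}
  ],
  "grip": 0.0,
  "squeeze": 90
}}

```text
time_s: 10.73
eef_pos: [472.1, 289.3, 11.4]
ee_rot: [0.0, 0.621, 0.784, 0.0]
force: [-2.8, -1.8, 4.5]
grip_width: 0.043
grip_force: 88.9
```

Request:
{"op": "send_rows", "data": {
  "targets": [
    {"offset": [0, 0, 0.3], "spin": 0},
    {"offset": [0, 0, 0.8], "spin": 0},
    {"offset": [0, 0, 1.5], "spin": 0},
    {"offset": [0, 0, 2.2], "spin": 0},
    {"offset": [0, 0, 2.2], "spin": 0},
    {"offset": [0, 0, 2.2], "spin": 0}
  ]
}}

```text
time_s: 11.23
eef_pos: [472.1, 289.3, 32.8]
ee_rot: [0.0, 0.621, 0.784, 0.0]
force: [0.3, 0.6, -5.0]
grip_width: 0.04
grip_force: 88.4
```

```bash
cat > bm.py <<'E'
from fit import *
s=ctrl.sense(); print(s['time_s'],s['eef_pos'].round(1),s['ee_rot'].round(4),s['force'].round(1),s['wrist_torque'].round(2),s['grip_width'],s['grip_force'])
x,y,z=s['eef_pos']
for n in ['scene','top']:
    p,d=cap(n); W=cloud(n,d); hsv=cv2.cvtColor(p,cv2.COLOR_RGB2HSV)
    m=(hsv[...,1]>100)&(hsv[...,2]>170)&(abs(hsv[...,0].astype(int)-12)<5)&(W[...,2]>z-20)&(W[...,2]<z+55)&(np.hypot(W[...,0]-x,W[...,1]-y)<160)
    q=W[m]
    if len(q)<40: print(n,'few',len(q)); continue
    a=2*np.arctan2(s['ee_rot'][2],s['ee_rot'][1]); u=np.array([np.cos(a),np.sin(a)]); al=(q[:,:2]-[x,y])@u; la=(q[:,:2]-[x,y])@[-u[1],u[0]]
    b=(al>-53)&(al<90)&(abs(la)<10)
    A=np.polyfit(al[b],la[b],1); Z=np.polyfit(al[b],q[b,2],1); print(n,len(q),b.sum(),'yaw off',A.round(3),'z slope,z0',Z.round(3),'along',al.min().round(1),al.max().round(1))
    h=q[(al<-53)&(abs(la)<30)]
    if len(h)>10: print('  hub',cv2.minEnclosingCircle(h[:,:2].astype(np.float32)),'z med',np.median(h[:,2]).round(1), np.percentile(h[:,2],[5,95]).round(1), 'fit',fit(h,16,[x-73*u[0],y-73*u[1]]))
    far=q[al>100]; 
    if len(far): print('  scroll z',np.median(far[:,2]).round(1))
save(p,'bm_top%d.png'%(s['time_s']*100))
E
python3 bm.py
```

```text
11.2333 [472.1 289.3  32.8] [2.000e-04 6.205e-01 7.842e-01 4.000e-04] [ 0.3  0.6 -5. ] [-0.05 -0.03 -0.06] 0.040456892899695104 88.4061036631465
scene 186 40 yaw off [0.008 0.795] z slope,z0 [1.4000e-02 5.7009e+01] along -90.7 136.5
  hub ((488.1243591308594, 220.06643676757812), 19.582094192504883) z med 58.3 [54.6 61.7] fit (array([488.3, 219.7]), 69, np.float64(2.78))
  scroll z 52.0
top 149 50 yaw off [-0.013  0.032] z slope,z0 [1.1000e-02 5.5978e+01] along -90.4 -12.6
  hub ((489.1430358886719, 219.07752990722656), 19.15876007080078) z med 57.4 [54.1 61.3] fit (array([488. , 217.7]), 99, np.float64(2.66))
```

The bracket is lifted level (slope ≈0.01), with the eye 72 mm behind the TCP. I'll raise it further, then carry it over.

Request:
{"op": "send_rows", "data": {
  "targets": [
    {"offset": [0, 0, 0.7], "spin": 0},
    {"offset": [0, 0, 1.8], "spin": 0},
    {"offset": [0, 0, 3.4], "spin": 0},
    {"offset": [0, 0, 5.4], "spin": 0},
    {"offset": [0, 0, 7.6], "spin": 0},
    {"offset": [0, 0, 9.8], "spin": 0},
    {"offset": [0, 0, 11.4], "spin": 0},
    {"offset": [0, 0, 12.2], "spin": 0}
  ]
}}

```text
time_s: 12.0
eef_pos: [472.6, 289.5, 157.6]
ee_rot: [0.001, 0.62, 0.784, 0.002]
force: [-0.3, 0.7, -5.6]
grip_width: 0.039
grip_force: 88.9
```

Request:
{"op": "send_rows", "data": {
  "targets": [
    {"offset": [0.2, -0.4, 0], "spin": -0.02},
    {"offset": [0.4, -1.2, 0], "spin": -0.06},
    {"offset": [0.7, -2.4, 0], "spin": -0.12},
    {"offset": [1.0, -3.8, 0], "spin": -0.2},
    {"offset": [1.3, -5.3, 0], "spin": -0.28},
    {"offset": [1.6, -6.8, 0], "spin": -0.36},
    {"offset": [2.0, -8.3, 0], "spin": -0.44},
    {"offset": [2.4, -9.8, 0], "spin": -0.52}
  ]
}}

```text
time_s: 12.67
eef_pos: [495.3, 189.7, 152.9]
ee_rot: [-0.001, 0.803, 0.596, -0.001]
force: [0.0, 0.3, -5.6]
grip_width: 0.036
grip_force: 88.7
```

Request:
{"op": "send_rows", "data": {
  "targets": [
    {"offset": [0.3, -1.5, 0], "spin": -0.08},
    {"offset": [0.6, -3.0, 0], "spin": -0.16},
    {"offset": [0.9, -4.5, 0], "spin": -0.24},
    {"offset": [1.2, -6.0, 0], "spin": -0.32},
    {"offset": [1.5, -7.5, 0], "spin": -0.4},
    {"offset": [1.8, -9.0, 0], "spin": -0.48},
    {"offset": [2.1, -10.5, 0], "spin": -0.56},
    {"offset": [2.4, -12.0, 0], "spin": -0.64}
  ]
}}

```text
time_s: 13.33
eef_pos: [519.2, 69.8, 152.9]
ee_rot: [-0.0, 0.95, 0.313, -0.001]
force: [0.4, 0.2, -5.1]
grip_width: 0.036
grip_force: 88.7
```

Request:
{"op": "send_rows", "data": {
  "targets": [
    {"offset": [0.3, -1.5, 0], "spin": -0.09},
    {"offset": [0.6, -3.0, 0], "spin": -0.18},
    {"offset": [0.9, -4.5, 0], "spin": -0.27},
    {"offset": [1.2, -6.0, 0], "spin": -0.36},
    {"offset": [1.5, -7.5, 0], "spin": -0.45},
    {"offset": [1.8, -9.0, 0], "spin": -0.54},
    {"offset": [2.1, -10.2, 0], "spin": -0.61},
    {"offset": [2.4, -11, 0], "spin": -0.66}
  ]
}}

```text
time_s: 14.0
eef_pos: [543.1, -40.6, 152.8]
ee_rot: [-0.0, 1.0, -0.012, -0.001]
force: [0.1, -0.3, -4.9]
grip_width: 0.036
grip_force: 88.6
```

Request:
{"op": "send_rows", "data": {
  "targets": [
    {"offset": [0.2, -0.4, -0.3], "spin": -0.05},
    {"offset": [0.4, -0.8, -0.7], "spin": -0.09},
    {"offset": [0.4, -0.8, -1.1], "spin": -0.09},
    {"offset": [0.4, -0.8, -1.1], "spin": -0.09},
    {"offset": [0.4, -0.8, -1.1], "spin": -0.09},
    {"offset": [0.4, -0.8, -1.1], "spin": -0.09}
  ]
}}

```text
time_s: 14.5
eef_pos: [547.6, -46.7, 143.2]
ee_rot: [-0.0, 0.999, -0.053, -0.0]
force: [-0.3, 0.7, -5.3]
grip_width: 0.033
grip_force: 88.7
```

```bash
python3 bm.py; cp pics/bm_top*.png /tmp; python3 - <<'E'
from h import *
p,d=cap('scene');q,_=cap('top'); save(np.hstack([cv2.resize(p[120:270,170:320],(400,400)),cv2.resize(q[130:250,200:320],(400,400))]),'fin.png')
E
```

```text
14.5 [547.6 -46.7 143.2] [-1.000e-04  9.986e-01 -5.330e-02 -2.000e-04] [-0.3  0.7 -5.3] [ 0.01 -0.03  0.01] 0.032767147472189485 88.65187916904688
scene 319 109 yaw off [-0.003  0.31 ] z slope,z0 [-8.00000e-03  1.67142e+02] along 9.0 134.1
  scroll z 161.9
top few 0
```

View pics/fin.png

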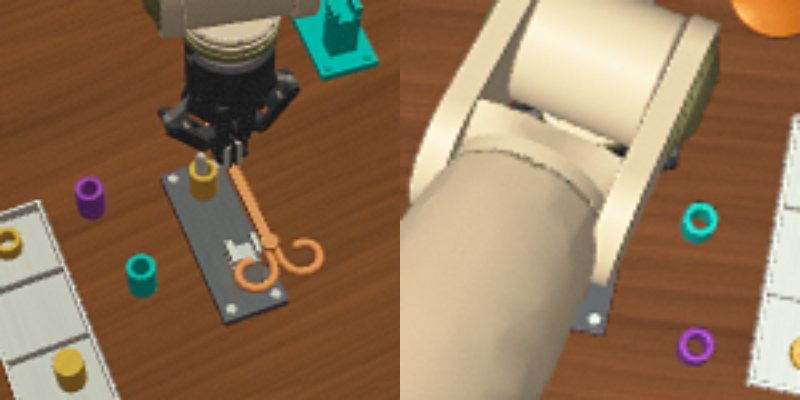

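Final view: the bar lies level above the jig, the scroll end sits beyond the fork, and the collar is still round the post. I'll make a small trim and let it settle.

Request:
{"op": "send_rows", "data": {
  "targets": [
    {"offset": [0, -0.15, -0.2], "spin": -0.01},
    {"offset": [0, -0.15, -0.2], "spin": -0.01},
    {"offset": [0, -0.15, -0.2], "spin": -0.01},
    {"offset": [0, -0.15, -0.2], "spin": -0.01},
    {"offset": [0, -0.15, -0.2], "spin": -0.01},
    {"offset": [0, -0.15, -0.2], "spin": -0.01},
    {"offset": [0, -0.15, -0.2], "spin": -0.01},
    {"offset": [0, -0.15, -0.2], "spin": -0.01}
  ]
}}

```text
time_s: 15.37
eef_pos: [547.9, -48.3, 141.4]
ee_rot: [0.0, 0.998, -0.059, 0.0]
force: [-0.2, 0.1, -5.3]
grip_width: 0.04
grip_force: 88.7
```

```bash
python3 bm.py; python3 - <<'E'
from fit import *
s=ctrl.sense();x,y,_=s['eef_pos'];a=2*np.arctan2(s['ee_rot'][2],s['ee_rot'][1]);u=np.array([np.cos(a),np.sin(a)])
print(s['dq'].round(3),'eye',[x,y]-72*u,'seat',[x,y]+48*u)
p,d=cap('scene');W=cloud('scene',d);hsv=cv2.cvtColor(p,cv2.COLOR_RGB2HSV)
g=(hsv[...,1]>120)&(abs(hsv[...,0].astype(int)-22)<8)&(np.hypot(W[...,0]-476,W[...,1]+41)<28)&(W[...,2]>22)&(W[...,2]<60)
print('collar',fit(W[g],15,[476,-41]),np.percentile(W[g][:,2],95))
E
```

```text
15.3667 [547.9 -48.3 141.4] [ 0.      0.9983 -0.0585  0.    ] [-0.2  0.1 -5.3] [0.02 0.   0.08] 0.03956785973143748 88.65288991481066
scene 315 108 yaw off [-0.012  0.643] z slope,z0 [9.00000e-03 1.64613e+02] along 5.6 134.2
  scroll z 160.3
top few 0
[ 0.002 -0.001  0.001  0.001  0.001 -0.   ] eye [476.32730895 -39.85964039] seat [595.50440288 -53.88890561]
collar (array([475.3, -37.7]), 97, np.float64(2.28)) 55.4335484824237
```

```bash
python3 -c "
from rig import ctrl; print(ctrl.finish_job())"
```

```text
the job is handed in; nothing more can be done
None
```

I handed the job in at about 15 s of the 58 s allowed, but the interface gave no verdict. In my last measurements the tall collar stands on the small grey jig's base round its post. The bracket is held still and level at its balance point, with its eye within about 2 mm of the post's axis and about 5 cm above its tip, and its bar in line over the fork.

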